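Clamp a towel rail: close the hinged cap and snap the swing bolt home

TASK

Fit the towel rail on the counter: slide the rail along its saddles into the end socket until it bottoms there, then swing the clamp's hinged cap over and press it firmly down on the rail, and last swing the bolt up into the fork of the cap and push its round nut over the lip until the bolt is fully home in the slot, so that the clamp holds the rail. Feel your way and never push on any of it with more than about 25 N, and leave the soap pump, the jar and the screwdriver where they are.

Things in the scene. Friction and masses are not known exactly. Their poses are not given: they have to be found in the camera images.
- carrier: The fixed rail carrier: a wooden board 80 x 440 x 18 mm on the counter with two steel saddles and a socket. Origin on the counter under the middle of the clamp saddle (40 mm wide). Its z is up, its y runs along the rail towards the end socket, its x points to the hinge side of the clamp. The rail's axis lies at x 0, z 75 mm. A second, plain saddle 26 mm wide stands at y 200 mm.
- socket: Blind steel end socket, 48 mm outside and 40 mm inside diameter, 45 mm long, fixed on the carrier with its mouth at y 235 mm. Origin at the centre of the mouth, on the rail's axis; axes as the carrier's. A rubber buffer inside, out of sight, stops the rail 14 to 28 mm beyond the mouth, differently each time: it must be felt.
- rail: Loose chromed tube, 32 mm diameter, 360 mm long, about 0.36 kg, flat plugged ends, lying in both saddles (it slides along them with about 2 to 5 N). Origin at its middle, y along the tube. It starts with its far end between 12 mm short of the socket's mouth and 4 mm inside; home, its origin is at carrier y 69 to 83 mm and its free end at y -111 to -97 mm.
- rail_free_end (a point): Centre of the rail's flat free end (the end away from the socket, 180 mm from the rail's origin): the place to push it.
- cap: The clamp's hinged steel cap. Origin on the hinge pin; closed, its axes are the carrier's; it opens about +y (starts 1.35 to 1.75 rad open, 1.57 is upright). Stiff hinge: it stays where it is left and swings with 2 to 4 N at the fork. 40 mm wide along the rail, crown 101 mm high when closed. A rubber pad under the crown bears on the rail and yields up to 4 mm at about 9 N/mm.
- cap_hinge (a point): Hinge pin of the cap (axis along the carrier's y), 34 mm to the carrier's +x side of the rail's axis and 77 mm above the counter.
- fork (a point): Top middle of the raised lip across the fork at the cap's free end: 76 mm from the hinge pin and, closed, 8.6 mm above it; then 86 mm over the counter and 42 mm to the carrier's -x side of the rail. It rests 1 to 4 mm higher before the bolt squeezes it. Two prongs, 35 mm overall, slot 11.5 mm between; closed fingers can press both. Outside the lip they slope down at 42 degrees for 12 mm: a ramp.
- bolt (a joint): Angle of the swing bolt, rad: 0 upright at the bottom of the slot (hard stop); grows leaning out to the carrier's -x side; starts 0.75 to 1.1. It stays where left. Pushed in with the cap down, its nut meets the fork's ramp at about 0.45, forces the cap down on the rubber (8 to 20 N, it differs), passes the lip at about 0.17, where the push drops, and slides or jumps in to 0.
- bolt_pivot (a point): Pivot pin of the swing bolt (axis along the carrier's y), 36 mm to the carrier's -x side of the rail's axis and 47 mm above the counter.
- knob (a point): Centre of the bolt's dark round nut: a knurled cylinder of 22 mm diameter and 18 mm length (from 46 to 64 mm beyond the pivot) with a ball-shaped underside of 11 mm radius. This point lies 55 mm from the pivot along the bolt.
- soap_pump: White soap pump bottle, 64 mm diameter, 170 mm tall, standing loose on the counter 170 to 200 mm to the carrier's +x side; origin under its middle. Leave alone.
- bath_salts: Glass jar with a steel cap, 62 mm diameter, 85 mm tall, standing loose on the counter 170 to 200 mm to the carrier's +x side; origin under its middle. Leave alone.
- driver: Screwdriver with a black handle lying loose on the counter along the board, about 145 mm out on the carrier's -x side towards the socket's end; origin under its middle. Leave alone.

How it is judged:
By the outcome, as a careful person would: the job done as asked, in the order asked, and still so for the second after the job is handed in, with the robot touching nothing.
It also fails if it takes over 70 s, if anything falls off the work surface, if the arm or the gripper's body presses on something with over 40 N, if the wrist force passes 120 N, or if a joint passes its speed limit or range.

ROBOT

A 6-joint arm with a two-finger parallel gripper is mounted at the origin on the work surface. World frame = base frame: x ahead of the robot, y to its left, z up, the work surface at z = 0. Lengths are in mm, angles in rad, forces in N, time in s.
With the tool pointing down it reaches from about 400 to 925 mm from the base axis. Payload 12.5 kg.
Tool frame: the origin (TCP) lies midway between the tips of the shut fingers; the grasp point (between the pads) lies 19 mm behind it (env.pinch_z is the z of the grasp point in the tool frame, in mm); z points along the fingers, y is the line along which they close (so a half turn about z gives the same grasp; the last joint's range is limited). The gripper opens to 95 mm and grips with 3 to 60 N. Pads are 20 mm wide; open, the fingers measure 119 mm over their backs; the gripper's body (75 mm by 180 mm) begins 59 mm behind the grasp point.
Start: joints at [-1.382, 0.491, 1.559, -0, 1.092, -0.106], TCP at [181.616, -598.049, 214.661] pointing down, gripper open.
Joint ranges: [-3.1, 3.1], [-0.84, 2.19], [0.05, 2.79], [-1.13, 4.28], [0.06, 2.93], [-2.69, 2.69]. Speed limits (rad/s): [2.22, 2.22, 2.79, 3.14, 3.14, 3.14].

INTERFACE

Orientations are given as [roll, pitch, yaw] about the fixed x, y, z axes, in that order (R = Rz(yaw) Ry(pitch) Rx(roll)).
In Python, from cell import env, eyes gives the robot as it stands.
- The arm moves only by the shell command python3 -m inch 'ROWS'. ROWS is JSON, a list of rows, each a list of 3 entries, a list of its own where there are three numbers: the shift along the tool's x, y, z in units of 60 mm (1.0 is 60 mm), then the turn about the tool's z in units of 5 degrees (1.0 is 5 degrees), then the closure, from -1 (fully open) to 1 (shut). In form: [[[tx, ty, tz], turn, claw], ...]. A call has exactly 10 rows; each row shifts and turns the commanded pose from where the row before left it, along the tool's axes as they then stand; what a row does not reach is not made up. A row lasts 1/8 s, in which the tool goes at most 62.5 mm and 10.7 degrees, less where a joint would pass 70% of its speed; a pose out of reach is approached as far as the arm can. A call is refused whole if a number of a shift passes 1 or a number of a turn 1, either way. A call with a gripper value outside its range is refused whole. The fingers move at their own pace and stop on an object; the grip force is fixed at half the most. Time passes only in rows, so rows that do not move let the fingers close, or fill a call up. It gives the time, the measured TCP pose, the force, the opening and the grip force at its end, in the units of the state.
- env.state(): the state, without advancing time (a new reading comes with each control period).
- eyes.read_camera(name): name is "side" or "top" or "wrist"; returns a dict with "pixels" (384x512x3 uint8, red, green, blue), "fx", "fy", "cx", "cy" (pixels), "distortion" ([k1, k2, p1, p2, k3] as OpenCV has them; the pictures are not rectified), "extrinsics" (4x4, takes a point from world to camera coordinates). Camera axes: x right, y down, z forward; pixel columns grow to the right and rows downward; lengths in mm; the calibration is good to about 2 mm. A picture is of the moment at which its call begins. There is no depth.
- env.job_done(): hands the job in; it is judged then, once.
Trained networks look in a picture, given as the dict that the camera call returned (one of the last four; its "shot" number tells which), for a name from the list of things; names that differ only in an ending like _2 or _b are one class to them, and where a whole thing is asked for, a point or a joint stands for the part that bears it (a point fixed in the world has none). Each returns a list of dicts, best first, with "score" (0 to 1); they miss things now and then, are a little off and sometimes report something else, mostly with a low value. They report only what shows in the picture. A call takes as long as a camera call.
- eyes.boxes_of(name, picture): "centre" ([row, column] in pixels, amid what is visible of it).
- eyes.cut_out(name, picture): "mask" (384x512 bool, what is visible of it) and "centre" ([row, column] in pixels, amid what is visible of it).
- eyes.spot_point(name, picture): "centre" ([row, column] in pixels: a listed point, or the origin of a listed thing).
The state is a dict: "t": time; "joints": joint angles; "qvel": joint speeds; "tau": joint torques, N m; "eef_pos": TCP position; "tcp_rot": TCP orientation; "ft_force": force on the tool from outside, world axes, zero at the start; "moment": the same for the moment, N m; "opening": opening from 0.0 (shut) to 1.0 (fully open); "grip_force": force on a finger pad.
Only numpy, scipy, OpenCV 4.12 (cv2) and the standard library are available. Lean on these libraries where they do the work, as an engineer would, in place of code of your own. Each camera call takes 0.05 s, during which the arm holds its last target. There are 200 camera calls.

## Working session

There is one attempt and no reset: what is moved stays moved. The work goes in short steps, Python scripts to look and compute and a shell command to move; the robot and the scene stay as the last step left them, time stands still between calls to the robot, and variables do not carry over. Pictures are saved under pics/ and viewed, at most 10 in all, crops included, and the job is handed in when it is done.

```bash
mkdir -p pics; cat > h.py <<'E'
import numpy as np, cv2
from cell import env, eyes
def ray(p,rc):
    K=np.array([[p['fx'],0,p['cx']],[0,p['fy'],p['cy']],[0,0,1]])
    u=cv2.undistortPoints(np.array([[[rc[1],rc[0]]]],float),K,np.array(p['distortion'],float)).ravel()
    E=np.array(p['extrinsics']);R,t=E[:3,:3],E[:3,3]
    d=R.T@np.array([u[0],u[1],1.]);return -R.T@t,d/np.linalg.norm(d)
def proj(p,X):
    K=np.array([[p['fx'],0,p['cx']],[0,p['fy'],p['cy']],[0,0,1]])
    E=np.array(p['extrinsics'])
    return cv2.projectPoints(np.array(X,float).reshape(-1,1,3),cv2.Rodrigues(E[:3,:3])[0],E[:3,3],K,np.array(p['distortion'],float))[0].reshape(-1,2)
def tri(rs):
    A=sum(np.eye(3)-np.outer(d,d) for o,d in rs);b=sum((np.eye(3)-np.outer(d,d))@o for o,d in rs)
    X=np.linalg.solve(A,b);return X,[np.linalg.norm((np.eye(3)-np.outer(d,d))@(X-o)) for o,d in rs]
def st():
    s=env.state();print('t',round(s['t'],2),'pos',np.round(s['eef_pos'],1),'rot',np.round(s['tcp_rot'],3),'F',np.round(s['ft_force'],1),'op',round(s['opening'],2),'j',np.round(s['joints'],2));return s
E
python3 - <<'E'
from h import *
st()
P={n:eyes.read_camera(n) for n in('side','top','wrist')}
cv2.imwrite('pics/a.png',np.vstack([cv2.resize(np.hstack([P['side']['pixels'],P['top']['pixels']]),(800,300)),cv2.resize(np.hstack([P['wrist']['pixels'],P['wrist']['pixels']*0]),(800,300))])[:,:,::-1])
for n in P: print(n,'cam',np.round(ray(P[n],(192,256))[0]),np.round(ray(P[n],(192,256))[1],2))
for t in ['carrier','socket','rail','rail_free_end','cap','cap_hinge','fork','bolt_pivot','knob','soap_pump','bath_salts','driver']:
    rs=[]
    for n in P:
        r=eyes.spot_point(t,P[n])
        if r: print(t,n,np.round(r[0]['centre']),round(r[0]['score'],2));
        if r and r[0]['score']>.4: rs.append(ray(P[n],r[0]['centre']))
    if len(rs)>1: X,e=tri(rs);print('   ',np.round(X,1),np.round(e,1))
E
```

```text
t 0.0 pos [ 181.6 -597.8  214.1] rot [-3.14  -0.     0.295] F [ 0.3  0.2 -0.2] op 1.0 j [-1.38  0.49  1.56 -0.    1.09 -0.11]
side cam [ 392. -826.  648.] [ 0.18  0.83 -0.53]
top cam [ 435.   75. 1014.] [ 0.12 -0.02 -0.99]
wrist cam [ 256. -575.  384.] [-0.27 -0.07 -0.96]
carrier side [228. 232.] 0.93
carrier top [200. 262.] 0.86
    [530.7  34.1   1.9] [8.2 8.2]
socket side [155. 211.] 0.71
socket top [207. 167.] 0.85
    [512.7 273.3  81.2] [0.9 0.9]
rail side [192. 228.] 0.69
rail top [204. 244.] 0.95
    [522.9  82.1  73.2] [3.5 3.5]
rail_free_end side [238. 243.] 0.83
rail_free_end top [200. 317.] 0.69
    [ 528.1 -102.5   73.2] [3.8 3.8]
cap side [199. 246.] 0.84
cap top [187. 267.] 0.64
    [560.4  24.4  85.1] [2.3 2.3]
cap_hinge side [200. 248.] 0.59
cap_hinge top [190. 265.] 0.64
    [560.3  28.5  79.5] [3.7 3.7]
fork top [186. 261.] 0.7
bolt_pivot side [214. 222.] 0.63
knob side [208. 195.] 0.69
knob top [235. 264.] 0.67
    [441.9  34.2  73.2] [1.7 1.7]
soap_pump side [197. 294.] 0.77
soap_pump top [142. 232.] 0.93
    [700.8 116.2   9.3] [2.8 2.8]
bath_salts side [227. 306.] 0.81
bath_salts top [144. 279.] 0.77
    [694.2 -12.8   5.3] [0.6 0.6]
driver side [190. 162.] 0.73
driver top [262. 186.] 0.83
    [371.7 233.9  14.6] [3.1 3.1]
```

View pics/a.png

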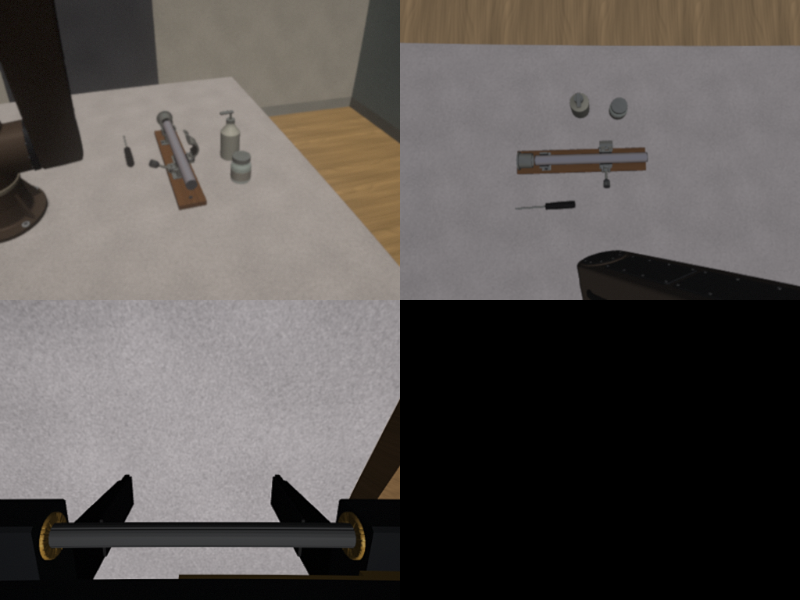

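The side and top views show the rail running nearly along world +y. The socket is at the far end, the cap stands upright at about (560, 28), the knob is at about (442, 34), and the pump and jar are on the +x side. I'll move above the free end, turn the tool square to the carrier, and use the wrist camera from there.

```bash
python3 -m inch '[[[0.77,-0.53,0],-1,1],[[0.81,-0.46,0],-1,1],[[0.85,-0.39,0],-1,1],[[0.88,-0.31,0],-1,1],[[0.91,-0.24,0],-1,1],[[0.92,-0.16,0],-1,1],[[0.93,-0.08,0],-1,1],[[0.94,0,0],-1,1],[[0.93,0.09,0],-1,1],[[0.92,0.17,0],-1,1]]' && python3 -m inch '[[[0,0,0],-1,1],[[0,0,0],-1,1],[[0,0,0],-1,1],[[0,0,0],-1,1],[[0,0,0],-1,1],[[0,0,0],0,1],[[0,0,0],0,1],[[0,0,0],0,1],[[0,0,0],0,1],[[0,0,0],0,1]]'
cat > m.py <<'E'
from h import *
import sys
st()
P={n:eyes.read_camera(n) for n in('side','top','wrist')}
if len(sys.argv)>1: cv2.imwrite(sys.argv[1],P['wrist']['pixels'][:,:,::-1])
for t in ['socket','rail','rail_free_end','cap_hinge','fork','bolt_pivot','knob']:
    rs=[];l=t
    for n in P:
        r=eyes.spot_point(t,P[n])
        if r: l+=f" {n}{np.round(r[0]['centre'])}{r[0]['score']:.2f}"
        if r and r[0]['score']>.4: rs.append(ray(P[n],r[0]['centre']))
    print(l)
    if len(rs)>1: X,e=tri(rs);print('   ',np.round(X,1),np.round(e,1))
E
python3 m.py pics/b.png
```

```text
t: 3.2
eef_pos: [531.5, -156.9, 214.8]
tcp_rot: [3.141, 0.0, 1.17]
ft_force: [0.4, -0.6, -0.5]
opening: 0.027
grip_force: 0.0
t: 4.45
eef_pos: [530.4, -158.5, 214.6]
tcp_rot: [-3.142, 0.0, 1.604]
ft_force: [0.4, -0.2, -0.2]
opening: 0.004
grip_force: 0.0
t 4.45 pos [ 530.4 -158.5  214.6] rot [-3.142  0.     1.604] F [ 0.4 -0.2 -0.2] op 0.0 j [-0.41  0.39  1.74 -0.    1.02 -0.44]
socket side[158. 210.]0.42 top[206. 169.]0.56
    [513.9 270.   75.3] [2.9 2.9]
rail side[193. 227.]0.68 top[203. 246.]0.71
    [523.6  78.9  73.4] [0.1 0.1]
rail_free_end side[234. 246.]0.90 top[199. 317.]0.86 wrist[117. 259.]0.75
    [ 531.4 -100.7   81.4] [0.3 2.  2.2]
cap_hinge side[199. 244.]0.76 top[192. 261.]0.68
    [553.5  38.7  77. ] [2.4 2.4]
fork side[238. 244.]0.60 top[186. 259.]0.78
    [567.9  41.8 -40.1] [14.8 14.8]
bolt_pivot side[216. 218.]0.68 top[219. 264.]0.92
    [487.3  32.1  44.5] [3.7 3.7]
knob side[208. 198.]0.68 top[234. 266.]0.67
    [446.1  28.5  76. ] [0.1 0.1]
```

View pics/b.png

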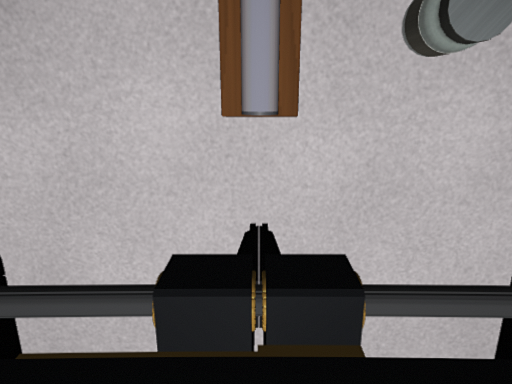

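The wrist view shows the rail's free end at about row 113, column 260, square to the tool and centred. I'll go forward to look down on the clamp.

```bash
python3 -m inch '[[[0.5,0,-0.2],0,1],[[0.5,0,-0.2],0,1],[[0.5,0,-0.2],0,1],[[0.4,0,-0.2],0,1],[[0,0,0],0,1],[[0,0,0],0,1],[[0,0,0],0,1],[[0,0,0],0,1],[[0,0,0],0,1],[[0,0,0],0,1]]' && python3 m.py pics/c.png
```

```text
t: 6.9
eef_pos: [526.7, -44.7, 262.5]
tcp_rot: [-3.142, 0.0, 1.604]
ft_force: [-0.0, -0.2, -1.0]
opening: 0.004
grip_force: 0.0
t 6.9 pos [526.7 -44.7 262.5] rot [-3.142  0.     1.604] F [-0.  -0.2 -1. ] op 0.0 j [-0.21  0.3   1.73 -0.    1.11 -0.24]
socket side[157. 211.]0.73 top[205. 169.]0.91
    [514.6 270.3  77.2] [2.9 2.9]
rail side[194. 228.]0.75 top[203. 243.]0.77 wrist[ 39. 260.]0.62
    [524.9  84.5  67.7] [2.2 2.4 2.3]
rail_free_end side[238. 242.]0.68 top[262. 186.]0.72 wrist[220. 259.]0.64
    [481.7  33.6  99.8] [117.6 209.3 126.6]
cap_hinge side[201. 245.]0.91 top[192. 264.]0.78 wrist[ 90. 293.]0.93
    [556.4  33.6  72.9] [2.3 4.6 3. ]
fork side[169. 241.]0.76 top[187. 259.]0.65 wrist[ 91. 295.]0.90
    [552.7  41.7 154.5] [0.3 6.2 6.4]
bolt_pivot side[215. 218.]0.90 top[220. 261.]0.72 wrist[ 92. 226.]0.65
    [487.7  35.5  43.8] [5.2 7.1 3.4]
knob wrist[ 90. 173.]0.74
```

View pics/c.png

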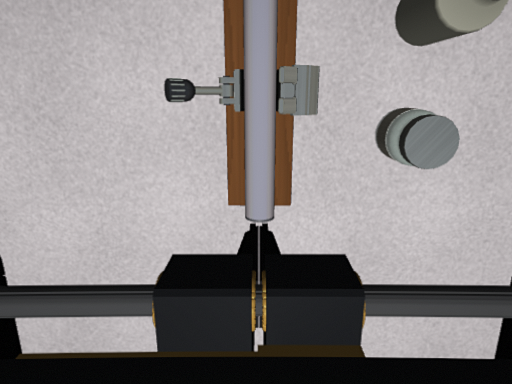

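```bash
cat > fit.py <<'E'
from h import *
from scipy.optimize import least_squares
P={n:eyes.read_camera(n) for n in('side','top','wrist')}
L={'socket':(0,235,75),'cap_hinge':(34,0,77),'bolt_pivot':(-36,0,47)}
ob=[]
def c2w(q,X): c,s=np.cos(q[2]),np.sin(q[2]);return np.array([q[0]+c*X[0]-s*X[1],q[1]+s*X[0]+c*X[1],X[2]])
def kn(a):return (-36-55*np.sin(a),0,47+55*np.cos(a))
def fk(a):
    x,z=-76,8.6;return (34+x*np.cos(a)+z*np.sin(a),0,77-x*np.sin(a)+z*np.cos(a))
for t in list(L)+['knob','fork','rail_free_end']:
    for n in P:
        if t=='rail_free_end' and n=='top':continue
        for k in eyes.spot_point(t,P[n])[:1]:
            if k['score']>.4: ob.append((t,n,k['centre']))
for r,c in ((0,260.7),(200,259.5)): ob.append(('axis','wrist',(r,c)))
def f(q,full=0):
    o=[]
    for t,n,rc in ob:
        if t=='axis':
            X0,X1=proj(P[n],[c2w(q,(0,-80,75)),c2w(q,(0,60,75))]);d=X1-X0;p=np.array([rc[1],rc[0]])-X0
            e=[(d[0]*p[1]-d[1]*p[0])/np.linalg.norm(d),0]
        else:
            X=L.get(t) or (kn(q[3]) if t=='knob' else fk(q[4]) if t=='fork' else (0,q[5],75))
            e=(proj(P[n],c2w(q,X))[0]-np.array([rc[1],rc[0]]))
        if full: print(t,n,np.round(e,1))
        o+=list(np.array(e)*(1 if n=='wrist' else .8))
    return np.array(o)
r=least_squares(f,[525,35,.04,.9,1.57,-130],loss='soft_l1',f_scale=1.5);f(r.x,1);print(np.round(r.x,3))
q=r.x
for nm,X in (('free',(0,q[5],75)),('knob',kn(q[3])),('fork',fk(q[4]))): print(nm,np.round(X,1),np.round(c2w(q,X),1))
s=st();d=np.array(s['eef_pos'])[:2]-q[:2];print('tcp in carrier',np.cos(q[2])*d[0]+np.sin(q[2])*d[1],-np.sin(q[2])*d[0]+np.cos(q[2])*d[1],'yaw err',s['tcp_rot'][2]-np.pi/2-q[2])
E
python3 fit.py
```

```text
socket top [ 2.6 -3.5]
socket wrist [-125.9 -358.3]
cap_hinge side [ 0. -2.]
cap_hinge top [0.2 0.3]
cap_hinge wrist [ 2.7 -1.1]
bolt_pivot side [-2.6 -1. ]
bolt_pivot top [-0.3 -3. ]
bolt_pivot wrist [0.3 0.6]
knob side [-4.5 -0. ]
knob top [-0.2  1.5]
knob wrist [3.2 0.4]
fork side [2.2 1.3]
fork top [6.2 2.1]
fork wrist [-0.   7.6]
rail_free_end side [ 0.4 -1.2]
rail_free_end wrist [-2.1  0.1]
axis wrist [-3.4  0. ]
axis wrist [2.6 0. ]
[ 5.26263e+02  3.21730e+01 -3.00000e-03  1.14100e+00  1.36500e+00
 -1.34050e+02]
free [   0. -134.   75.] [ 525.8 -101.9   75. ]
knob [-86.    0.   69.9] [440.3  32.4  69.9]
fork [ 26.9   0.  153.2] [553.2  32.1 153.2]
t 9.1 pos [526.7 -44.5 262.6] rot [-3.142  0.     1.604] F [ 0.8 -0.8 -0.2] op 0.0 j [-0.21  0.3   1.73 -0.    1.11 -0.24]
tcp in carrier 0.6603128115201202 -76.71121826674654 yaw err 0.03615982374454249
```

```bash
python3 - <<'E'
s=open('fit.py').read()
a=s.index("for t in list(L)");b=s.index("for r,c in")
s=s[:a]+"""for t,n,r,c in [('socket','side',157,211),('socket','top',206,169),('cap_hinge','side',200,245.5),('cap_hinge','top',191.5,264),('cap_hinge','wrist',90,293),('bolt_pivot','side',215,219),('bolt_pivot','top',219.5,263),('bolt_pivot','wrist',92,226),
 ('knob','side',208,197),('knob','top',234.5,265.5),('knob','wrist',90,176),('fork','side',169,241),('fork','wrist',91,298),('rail_free_end','side',238,242),('rail_free_end','wrist',220,259)]: ob.append((t,n,(r,c)))
"""+s[b:]
open('fit2.py','w').write(s)
E
python3 fit2.py
```

```text
socket side [1.7 0.4]
socket top [ 0.6 -0.6]
cap_hinge side [-0.3 -0.6]
cap_hinge top [-1.2 -2.6]
cap_hinge wrist [0.7 0.9]
bolt_pivot side [-2.4 -0.1]
bolt_pivot top [ 0.3 -2.3]
bolt_pivot wrist [-0.4 -1.2]
knob side [-1.  -0.7]
knob top [-1.   0.6]
knob wrist [0.2 0.6]
fork side [1.2 2.2]
fork wrist [-0.2 -0.2]
rail_free_end side [ 3.3 -0.6]
rail_free_end wrist [ 0.1 -0. ]
axis wrist [1.3 0. ]
axis wrist [0.4 0. ]
[ 5.24727e+02  3.43860e+01  3.20000e-02  9.88000e-01  1.40200e+00
 -1.36979e+02]
free [   0. -137.   75.] [ 529.1 -102.5   75. ]
knob [-81.9   0.   77.3] [442.8  31.8  77.3]
fork [ 29.7   0.  153.4] [554.5  35.3 153.4]
t 9.25 pos [526.7 -44.5 262.6] rot [3.142 0.    1.604] F [-0.4 -0.4  0.4] op 0.0 j [-0.21  0.3   1.73 -0.    1.11 -0.24]
tcp in carrier -0.5510308956044796 -78.94798010522615 yaw err 0.0010594059962120983
```

The fit is consistent: the carrier is at (524.7, 34.4) with yaw 0.032, and the tool is square to within 0.001 rad. The rail's free end is at carrier y -137, the bolt at 0.99 rad and the cap at about 1.40 rad. Next I go behind the free end and start pushing.

```bash
python3 -m inch '[[[-0.48,0,0],0,1],[[-0.48,0,0],0,1],[[-0.48,0,0],0,1],[[0,0,0.56],0,1],[[0,0,0.56],0,1],[[0,0,0.56],0,1],[[0,0,0.56],0,1],[[0,0,0.56],0,1],[[0,0,0.56],0,1],[[0,0,0],0,1]]' && python3 -m inch '[[[0.06,0,0],0,1],[[0.06,0,0],0,1],[[0.06,0,0],0,1],[[0.06,0,0],0,1],[[0.06,0,0],0,1],[[0.06,0,0],0,1],[[0.06,0,0],0,1],[[0.06,0,0],0,1],[[0.06,0,0],0,1],[[0.06,0,0],0,1]]'
```

```text
t: 10.5
eef_pos: [528.6, -130.6, 59.4]
tcp_rot: [-3.138, -0.001, 1.604]
ft_force: [0.0, -0.3, 0.2]
opening: 0.008
grip_force: 0.0
t: 11.75
eef_pos: [528.5, -95.3, 61.1]
tcp_rot: [3.141, 0.001, 1.604]
ft_force: [-0.7, -5.8, 0.6]
opening: 0.004
grip_force: 2.7
```

Sliding takes about 5.8 N. I'll continue at 1 mm per row.

```bash
python3 -m inch '[[[0.02,0,0],0,1],[[0.02,0,0],0,1],[[0.02,0,0],0,1],[[0.02,0,0],0,1],[[0.02,0,0],0,1],[[0.02,0,0],0,1],[[0.02,0,0],0,1],[[0.01,0,0],0,1],[[0.01,0,0],0,1],[[0.01,0,0],0,1]]'; python3 -m inch '[[[0.01,0,0],0,1],[[0.01,0,0],0,1],[[0.01,0,0],0,1],[[0.01,0,0],0,1],[[0,0,0],0,1],[[0.01,0,0],0,1],[[0,0,0],0,1],[[0.01,0,0],0,1],[[0,0,0],0,1],[[0,0,0],0,1]]'
```

```text
t: 13.0
eef_pos: [528.2, -85.2, 61.1]
tcp_rot: [3.141, 0.001, 1.604]
ft_force: [-1.3, -6.3, 1.2]
opening: 0.003
grip_force: 2.8
t: 14.25
eef_pos: [528.1, -81.5, 61.1]
tcp_rot: [3.141, 0.001, 1.604]
ft_force: [-0.5, -3.8, 2.5]
opening: 0.004
grip_force: 2.5
```

```bash
python3 -m inch '[[[0.01,0,0],0,1],[[0.01,0,0],0,1],[[0.01,0,0],0,1],[[0.01,0,0],0,1],[[0.01,0,0],0,1],[[0.01,0,0],0,1],[[0,0,0],0,1],[[0,0,0],0,1],[[0,0,0],0,1],[[0,0,0],0,1]]'
```

```text
t: 15.5
eef_pos: [528.0, -77.9, 61.1]
tcp_rot: [3.141, 0.001, 1.604]
ft_force: [0.6, -5.1, 0.7]
opening: 0.002
grip_force: 2.6
```

```bash
python3 -m inch '[[[0.01,0,0],0,1],[[0.01,0,0],0,1],[[0.01,0,0],0,1],[[0.01,0,0],0,1],[[0,0,0],0,1],[[0,0,0],0,1],[[0,0,0],0,1],[[0,0,0],0,1],[[0,0,0],0,1],[[0,0,0],0,1]]'
```

```text
t: 16.75
eef_pos: [527.9, -75.4, 61.1]
tcp_rot: [3.141, 0.001, 1.604]
ft_force: [0.3, -5.1, 1.5]
opening: 0.002
grip_force: 2.6
```

```bash
python3 -m inch '[[[0.01,0,0],0,1],[[0,0,0],0,1],[[0.01,0,0],0,1],[[0,0,0],0,1],[[0.01,0,0],0,1],[[0,0,0],0,1],[[0.01,0,0],0,1],[[0,0,0],0,1],[[0,0,0],0,1],[[0,0,0],0,1]]'
```

```text
t: 18.0
eef_pos: [527.9, -74.3, 61.1]
tcp_rot: [3.141, 0.002, 1.604]
ft_force: [-1.6, -15.9, -0.1]
opening: -0.0
grip_force: 8.0
```

The rail has bottomed: the force rose to 16 N and motion stopped, with the free end at about carrier y -99, which is inside the expected range. I'll back off and go round to the cap's outer (+x) side.

```bash
python3 -m inch '[[[-0.2,0,0],0,1],[[0,0,-0.86],0,1],[[0,0,-0.86],0,1],[[0,0,-0.86],0,1],[[0.67,0.47,0],0,1],[[0.67,0.47,0],0,1],[[0.67,0.47,0],0,1],[[0,0,0.61],0,1],[[0,0,0.61],0,1],[[0,0,0],0,1]]'
python3 - <<'E'
from h import *
s=st();q=(524.7,34.4,.032);d=np.array(s['eef_pos'])[:2]-q[:2];print(np.cos(q[2])*d[0]+np.sin(q[2])*d[1],-np.sin(q[2])*d[0]+np.cos(q[2])*d[1])
p=eyes.read_camera('wrist');cv2.imwrite('pics/d.png',p['pixels'][:,:,::-1])
E
```

```text
t: 19.25
eef_pos: [607.3, 38.7, 140.4]
tcp_rot: [-3.136, -0.001, 1.604]
ft_force: [-0.5, -1.0, 0.7]
opening: 0.005
grip_force: 0.0
t 19.25 pos [607.3  38.7 140.4] rot [-3.136e+00 -1.000e-03  1.604e+00] F [-0.5 -1.   0.7] op 0.0 j [-0.04  0.55  1.68  0.    0.92 -0.08]
82.72814043379385 1.703269243565125
```

View pics/d.png

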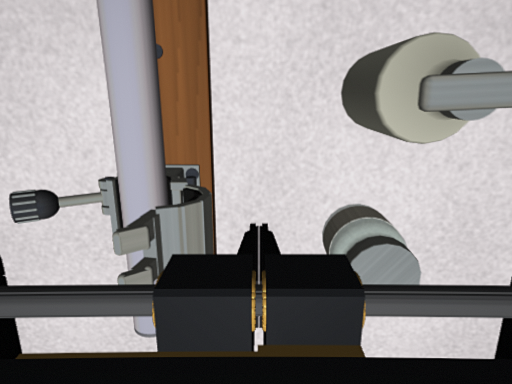

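The tool is clear on the cap's +x side: cap prongs at about (130, 250), knob at about (35, 205). I'll swing the cap along its arc.

```bash
python3 -m inch '[[[-0.03,-0.33,0],0,1],[[0,-0.27,0],0,1],[[0,-0.16,0],0,1],[[0,-0.11,0.01],0,1],[[0,-0.11,0.02],0,1],[[0,-0.1,0.03],0,1],[[0,-0.1,0.04],0,1],[[0,-0.09,0.05],0,1],[[0,-0.09,0.06],0,1],[[0,-0.08,0.07],0,1]]'
```

```text
t: 20.55
eef_pos: [521.8, 34.0, 125.5]
tcp_rot: [-3.141, 0.0, 1.604]
ft_force: [0.3, -0.1, 1.8]
opening: 0.009
grip_force: 0.8
```

```bash
python3 -m inch '[[[0,-0.07,0.07],0,1],[[0,-0.07,0.09],0,1],[[0,-0.06,0.09],0,1],[[0,-0.05,0.09],0,1],[[0,-0.04,0.1],0,1],[[0,0,0],0,1],[[0,0,0],0,1],[[0,0,0],0,1],[[0,0,0],0,1],[[0,0,0],0,1]]'
python3 - <<'E'
from h import *
p=eyes.read_camera('wrist');w=p['pixels'];s=eyes.read_camera('side')['pixels'][150:290,170:300]
cv2.imwrite('pics/e.png',np.hstack([cv2.resize(w,(400,300)),cv2.resize(s,(400,300))])[:,:,::-1])
E
```

```text
t: 21.8
eef_pos: [501.9, 33.5, 98.2]
tcp_rot: [-3.135, -0.0, 1.604]
ft_force: [-8.7, -0.8, 0.3]
opening: 0.006
grip_force: 3.4
```

View pics/e.png

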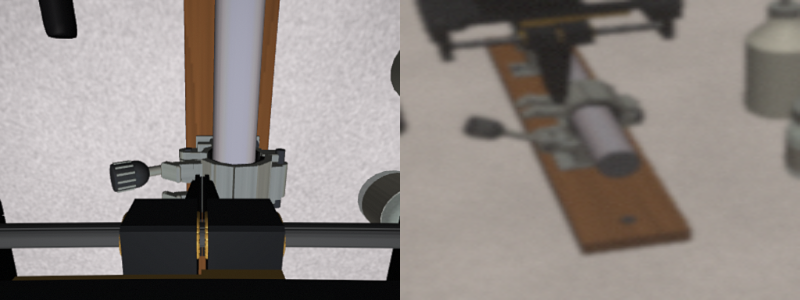

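The cap is nearly down, with the finger wedged against the crown's slope (8.7 N sideways). I'll lift, move out over the fork and press there.

```bash
python3 -m inch '[[[0,-0.04,-0.1],0,1],[[0,-0.05,-0.2],0,1],[[0,-0.21,0],0,1],[[0,0,0.2],0,1],[[0,0,0.1],0,1],[[0,0,0.03],0,1],[[0,0,0.03],0,1],[[0,0,0.03],0,1],[[0,0,0],0,1],[[0,0,0],0,1]]'
```

```text
t: 23.15
eef_pos: [487.0, 32.8, 94.1]
tcp_rot: [3.141, 0.0, 1.604]
ft_force: [-0.2, -0.3, -0.5]
opening: 0.006
grip_force: 0.0
```

```bash
python3 -m inch '[[[0,-0.05,0],0,1],[[0,0,0.02],0,1],[[0,0,0.02],0,1],[[0,0,0.02],0,1],[[0,0,0.02],0,1],[[0,0,0.02],0,1],[[0,0,0.01],0,1],[[0,0,0.01],0,1],[[0,0,0],0,1],[[0,0,0],0,1]]'
```

```text
t: 24.4
eef_pos: [483.8, 32.7, 86.8]
tcp_rot: [-3.141, 0.0, 1.604]
ft_force: [-1.2, -1.1, 2.6]
opening: 0.003
grip_force: 1.4
```

```bash
python3 -m inch '[[[0,0,0.01],0,1],[[0,0,0.01],0,1],[[0,0,0.01],0,1],[[0,0,0],0,1],[[0,0,0.01],0,1],[[0,0,0],0,1],[[0,0,0],0,1],[[0,0,0],0,1],[[0,0,0],0,1],[[0,0,0],0,1]]'
```

```text
t: 25.65
eef_pos: [483.7, 32.7, 84.5]
tcp_rot: [-3.141, 0.0, 1.604]
ft_force: [-3.9, -0.3, 7.2]
opening: 0.002
grip_force: 3.6
```

```bash
python3 -m inch '[[[0,0,0.01],0,1],[[0,0,0.01],0,1],[[0,0,0.01],0,1],[[0,0,0],0,1],[[0,0,0.01],0,1],[[0,0,0],0,1],[[0,0,0.01],0,1],[[0,0,0],0,1],[[0,0,0],0,1],[[0,0,0],0,1]]'
```

```text
t: 26.9
eef_pos: [483.5, 32.7, 81.9]
tcp_rot: [-3.141, 0.0, 1.604]
ft_force: [-5.4, 0.0, 13.2]
opening: 0.003
grip_force: 6.3
```

```bash
python3 -m inch '[[[0,0,0.01],0,1],[[0,0,0],0,1],[[0,0,0.01],0,1],[[0,0,0],0,1],[[0,0,0.01],0,1],[[0,0,0],0,1],[[0,0,0],0,1],[[0,0,0],0,1],[[0,0,0],0,1],[[0,0,0],0,1]]'
```

```text
t: 28.15
eef_pos: [483.4, 32.7, 80.3]
tcp_rot: [-3.141, 0.0, 1.604]
ft_force: [-7.3, -1.1, 17.2]
opening: 0.004
grip_force: 8.1
```

The cap is pressed on the rail with 17 N. Now I'll lift off and go round outside the knob.

```bash
python3 -m inch '[[[0,0,-0.39],0,1],[[0,0,-0.39],0,1],[[0,0,-0.39],0,1],[[0,-0.67,0],0,1],[[0,-0.67,0],0,1],[[0,0,0.7],0,1],[[0,0,0.7],0,1],[[0,0,0],0,1],[[0,0,0],0,1],[[0,0,0],0,1]]'
python3 - <<'E'
from h import *
s=st();q=(524.7,34.4,.032);d=np.array(s['eef_pos'])[:2]-q[:2];print(np.cos(q[2])*d[0]+np.sin(q[2])*d[1],-np.sin(q[2])*d[0]+np.cos(q[2])*d[1])
p=eyes.read_camera('wrist');w=p['pixels'];s=eyes.read_camera('side')['pixels'][150:290,170:300]
cv2.imwrite('pics/f.png',np.hstack([cv2.resize(w,(400,300)),cv2.resize(s,(400,300))])[:,:,::-1])
E
```

```text
t: 29.4
eef_pos: [404.3, 30.0, 67.0]
tcp_rot: [3.139, 0.0, 1.604]
ft_force: [0.3, -0.1, -0.1]
opening: 0.005
grip_force: 0.0
t 29.4 pos [404.3  30.   67. ] rot [3.139 0.    1.604] F [ 0.3 -0.1 -0.1] op 0.0 j [-0.09  0.45  2.23 -0.    0.46 -0.12]
-120.47682847831946 -0.5409546608711522
```

View pics/f.png

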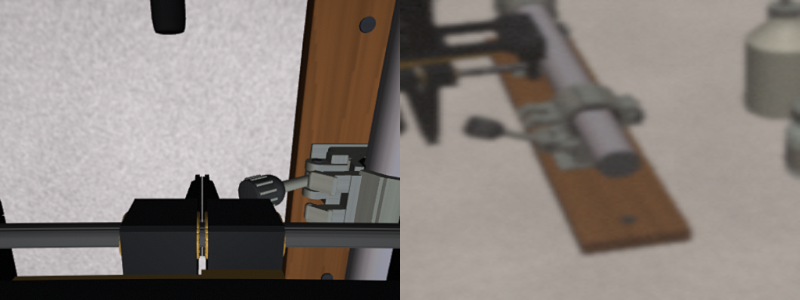

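The finger is outside and in line with the knob, at about (262, 190) in the wrist picture. I'll swing the bolt up along its arc to just before the ramp.

```bash
python3 -m inch '[[[0.01,0.27,0],0,1],[[0,0.05,-0.05],0,1],[[0,0.06,-0.09],0,1],[[0,0.07,-0.1],0,1],[[0,0.07,-0.08],0,1],[[0,0.08,-0.06],0,1],[[0,0.04,-0.04],0,1],[[0,0.04,-0.02],0,1],[[0,0,0],0,1],[[0,0,0],0,1]]'
```

```text
t: 30.75
eef_pos: [440.8, 32.0, 92.4]
tcp_rot: [-3.134, -0.0, 1.604]
ft_force: [-16.6, -3.0, 17.7]
opening: 0.008
grip_force: 12.5
```

The force direction shows the tip pressing on the nut's end face, so it was too high. I'll back off, drop lower and check the bolt's angle.

```bash
python3 -m inch '[[[0,-0.25,-0.1],0,1],[[0,-0.35,0],0,1],[[0,0,0.25],0,1],[[0,0,0.27],0,1],[[0,0,0],0,1],[[0,0,0],0,1],[[0,0,0],0,1],[[0,0,0],0,1],[[0,0,0],0,1],[[0,0,0],0,1]]'
python3 - <<'E'
from h import *
s=st();q=(524.7,34.4,.032);d=np.array(s['eef_pos'])[:2]-q[:2];print(np.cos(q[2])*d[0]+np.sin(q[2])*d[1],-np.sin(q[2])*d[0]+np.cos(q[2])*d[1])
def c2w(X): c,s=np.cos(q[2]),np.sin(q[2]);return np.array([q[0]+c*X[0]-s*X[1],q[1]+s*X[0]+c*X[1],X[2]])
P={n:eyes.read_camera(n) for n in('side','top','wrist')}
for n in P:
    for k in eyes.spot_point('knob',P[n])[:1]:
        rc=k['centre'];A=np.linspace(0,1.2,121);e=[np.hypot(*(proj(P[n],c2w((-36-55*np.sin(a),0,47+55*np.cos(a))))[0]-[rc[1],rc[0]])) for a in A];i=np.argmin(e);print(n,np.round(rc),round(k['score'],2),'theta',A[i],round(e[i],1))
w=P['wrist']['pixels'];s=P['side']['pixels'][150:290,170:300]
cv2.imwrite('pics/g.png',np.hstack([cv2.resize(w,(400,300)),cv2.resize(s,(400,300))])[:,:,::-1])
E
```

```text
t: 32.0
eef_pos: [408.3, 30.8, 67.1]
tcp_rot: [3.141, 0.0, 1.604]
ft_force: [0.3, 0.8, -0.2]
opening: 0.005
grip_force: 0.0
t 32.0 pos [408.3  30.8  67.1] rot [3.141 0.    1.604] F [ 0.3  0.8 -0.2] op 0.0 j [-0.09  0.45  2.22 -0.    0.47 -0.12]
-116.4062650713611 0.10485341249306401
side [205. 198.] 0.73 theta 0.85 0.4
top [234. 262.] 0.52 theta 0.91 2.2
wrist [259. 340.] 0.89 theta 0.8300000000000001 0.6
```

View pics/g.png

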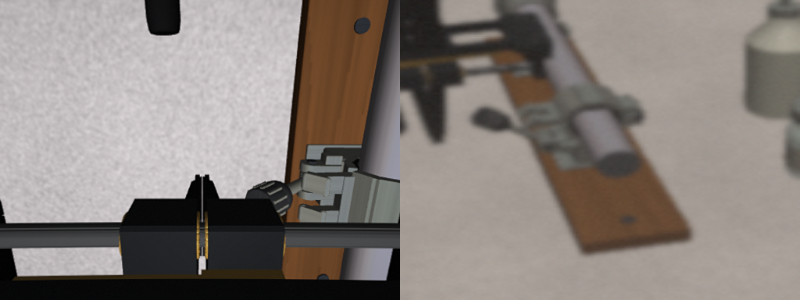

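The bolt is at about 0.83 rad and the tip is now at z 67. I'll retry about 20 mm below the nut's outer edge.

```bash
python3 -m inch '[[[0,0.2,0.1],0,1],[[0,0.11,0],0,1],[[0,0.07,-0.06],0,1],[[0,0.07,-0.08],0,1],[[0,0.08,-0.07],0,1],[[0,0,0],0,1],[[0,0,0],0,1],[[0,0,0],0,1],[[0,0,0],0,1],[[0,0,0],0,1]]'
```

```text
t: 33.55
eef_pos: [439.9, 31.9, 73.6]
tcp_rot: [-3.141, -0.0, 1.604]
ft_force: [-4.0, -0.4, 4.8]
opening: 0.005
grip_force: 2.5
```

```bash
cat > k.py <<'E'
from h import *
s=st();q=(524.7,34.4,.032);d=np.array(s['eef_pos'])[:2]-q[:2];print(np.cos(q[2])*d[0]+np.sin(q[2])*d[1],-np.sin(q[2])*d[0]+np.cos(q[2])*d[1])
def c2w(X): c,s=np.cos(q[2]),np.sin(q[2]);return np.array([q[0]+c*X[0]-s*X[1],q[1]+s*X[0]+c*X[1],X[2]])
P={n:eyes.read_camera(n) for n in('side','wrist')}
for n in P:
    for k in eyes.spot_point('knob',P[n])[:1]:
        rc=k['centre'];A=np.linspace(-.2,1.2,141);e=[np.hypot(*(proj(P[n],c2w((-36-55*np.sin(a),0,47+55*np.cos(a))))[0]-[rc[1],rc[0]])) for a in A];i=np.argmin(e);print(n,np.round(rc),round(k['score'],2),'theta',A[i],round(e[i],1))
import sys
if len(sys.argv)>1:
    w=P['wrist']['pixels'];s=P['side']['pixels'][150:290,170:300]
    cv2.imwrite(sys.argv[1],np.hstack([cv2.resize(w,(400,300)),cv2.resize(s,(400,300))])[:,:,::-1])
E
python3 k.py pics/h.png
```

```text
t 33.55 pos [439.9  31.9  73.6] rot [-3.141 -0.     1.604] F [-4.  -0.4  4.8] op 0.0 j [-0.08  0.47  2.14 -0.    0.54 -0.11]
-84.85533896554357 0.18755701207806075
side [201. 203.] 0.62 theta 0.56 0.8
wrist [261. 300.] 0.74 theta 0.5700000000000001 1.4
```

View pics/h.png

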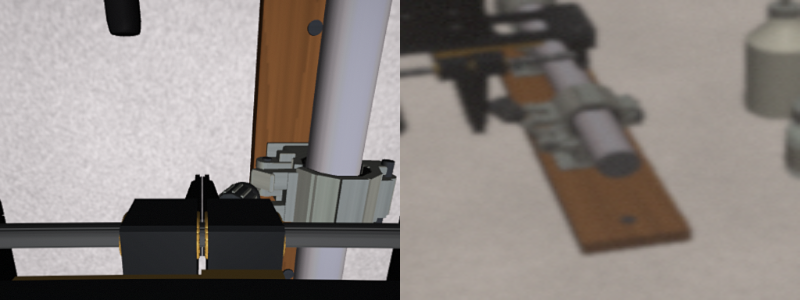

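The bolt is moving and is now at 0.57 rad. I'll continue to the ramp, rising with the nut.

```bash
python3 -m inch '[[[0,0.02,-0.03],0,1],[[0,0.02,-0.03],0,1],[[0,0.02,-0.03],0,1],[[0,0.02,-0.02],0,1],[[0,0.02,-0.02],0,1],[[0,0.02,-0.02],0,1],[[0,0.01,-0.01],0,1],[[0,0,0],0,1],[[0,0,0],0,1],[[0,0,0],0,1]]'
```

```text
t: 35.0
eef_pos: [447.7, 32.1, 83.2]
tcp_rot: [-3.141, 0.0, 1.604]
ft_force: [-3.7, 0.4, -1.1]
opening: 0.006
grip_force: 1.7
```

```bash
python3 -m inch '[[[0,0.02,-0.01],0,1],[[0,0.01,-0.01],0,1],[[0,0.02,-0.01],0,1],[[0,0.01,-0.01],0,1],[[0,0.01,-0.01],0,1],[[0,0,0],0,1],[[0,0,0],0,1],[[0,0,0],0,1],[[0,0,0],0,1],[[0,0,0],0,1]]'
```

```text
t: 36.25
eef_pos: [450.5, 32.3, 85.7]
tcp_rot: [-3.138, -0.0, 1.604]
ft_force: [-9.1, -0.5, -4.7]
opening: 0.008
grip_force: 3.9
```

```bash
python3 -m inch '[[[0,0.01,-0.01],0,1],[[0,0.01,0],0,1],[[0,0.01,-0.01],0,1],[[0,0.01,0],0,1],[[0,0.01,-0.01],0,1],[[0,0.01,0],0,1],[[0,0,0],0,1],[[0,0,0],0,1],[[0,0,0],0,1],[[0,0,0],0,1]]'
```

```text
t: 37.5
eef_pos: [451.9, 32.5, 86.9]
tcp_rot: [-3.133, -0.001, 1.604]
ft_force: [-15.4, -2.1, -6.1]
opening: 0.004
grip_force: 7.4
```

```bash
python3 -m inch '[[[0,0.01,0],0,1],[[0,0,0],0,1],[[0,0.01,0],0,1],[[0,0,0],0,1],[[0,0.01,-0.01],0,1],[[0,0,0],0,1],[[0,0.01,0],0,1],[[0,0,0],0,1],[[0,0,0],0,1],[[0,0,0],0,1]]'
```

```text
t: 38.75
eef_pos: [453.4, 32.6, 87.4]
tcp_rot: [-3.131, -0.001, 1.604]
ft_force: [-18.9, -2.7, -2.1]
opening: 0.002
grip_force: 9.5
```

```bash
python3 -m inch '[[[0,0.01,0],0,1],[[0,0,0],0,1],[[0,0.01,-0.01],0,1],[[0,0,0],0,1],[[0,0.01,0],0,1],[[0,0,0],0,1],[[0,0,0],0,1],[[0,0,0],0,1],[[0,0,0],0,1],[[0,0,0],0,1]]'
python3 k.py
```

```text
t: 40.0
eef_pos: [458.2, 32.6, 89.3]
tcp_rot: [-3.138, -0.0, 1.604]
ft_force: [-11.6, -1.3, 7.1]
opening: 0.005
grip_force: 6.1
t 40.0 pos [458.2  32.6  89.3] rot [-3.138 -0.     1.604] F [-11.6  -1.3   7.1] op 0.01 j [-0.07  0.45  2.08 -0.    0.61 -0.11]
-66.4856988962044 0.3215228468280862
side [193. 210.] 0.43 theta 0.18 3.2
wrist [254. 296.] 0.97 theta 0.21999999999999997 0.8
```

The nut moved 5 mm and the push dropped, so it is reaching the lip. I'll keep going.

```bash
python3 -m inch '[[[0,0.01,-0.01],0,1],[[0,0.01,-0.01],0,1],[[0,0.01,-0.01],0,1],[[0,0.01,-0.01],0,1],[[0,0.01,0],0,1],[[0,0.01,0],0,1],[[0,0,0],0,1],[[0,0,0],0,1],[[0,0,0],0,1],[[0,0,0],0,1]]'
```

```text
t: 41.45
eef_pos: [463.8, 32.6, 91.7]
tcp_rot: [3.141, 0.0, 1.604]
ft_force: [0.4, -0.0, 0.3]
opening: 0.003
grip_force: 0.1
```

The push fell to zero, so the nut jumped over the lip. I'll follow it in to the stop.

```bash
python3 -m inch '[[[0,0.02,-0.02],0,1],[[0,0.02,-0.02],0,1],[[0,0.02,-0.01],0,1],[[0,0.01,0],0,1],[[0,0.01,0],0,1],[[0,0.01,0],0,1],[[0,0.01,0],0,1],[[0,0,0],0,1],[[0,0,0],0,1],[[0,0,0],0,1]]'
python3 k.py
```

```text
t: 42.7
eef_pos: [469.5, 32.8, 94.6]
tcp_rot: [3.141, 0.0, 1.604]
ft_force: [0.6, 0.8, 0.6]
opening: 0.006
grip_force: 0.0
t 42.7 pos [469.5  32.8  94.6] rot [3.141 0.    1.604] F [0.6 0.8 0.6] op 0.01 j [-0.07  0.46  2.05 -0.    0.63 -0.1 ]
-55.17440797024284 0.15244551147246788
side [195. 215.] 0.43 theta 0.009999999999999981 0.3
wrist [247. 294.] 0.94 theta 0.01999999999999999 3.2
```

```bash
python3 -m inch '[[[0,0.01,0],0,1],[[0,0.01,0],0,1],[[0,0.01,0],0,1],[[0,0.01,0],0,1],[[0,0.01,0],0,1],[[0,0.01,0],0,1],[[0,0,0],0,1],[[0,0,0],0,1],[[0,0,0],0,1],[[0,0,0],0,1]]'
```

```text
t: 44.15
eef_pos: [471.3, 33.0, 94.5]
tcp_rot: [-3.138, -0.0, 1.604]
ft_force: [-11.0, -1.9, 7.3]
opening: 0.004
grip_force: 5.4
```

The hard stop is firm at 11 N, at the expected place. I'll retreat and check.

```bash
python3 -m inch '[[[0,-0.3,0],0,1],[[0,-0.5,0],0,1],[[0,0,-0.6],0,1],[[0,0,-0.6],0,1],[[0,0,-0.6],0,1],[[-0.5,0,0],0,1],[[-0.5,0,0],0,1],[[0,0,0],0,1],[[0,0,0],0,1],[[0,0,0],0,1]]'
python3 k.py pics/i.png; python3 - <<'E'
from h import *
p=eyes.read_camera('wrist');q=(524.7,34.4,.032)
r=eyes.spot_point('rail_free_end',p)[:1]
for k in r:
    o,d=ray(p,k['centre']);X=o+d*(75-o[2])/d[2];print(k['score'],X,-np.sin(.032)*(X[0]-q[0])+np.cos(.032)*(X[1]-q[1]))
E
```

```text
t: 45.4
eef_pos: [427.1, -28.0, 202.6]
tcp_rot: [3.142, 0.0, 1.605]
ft_force: [-0.6, 0.6, 0.2]
opening: -0.0
grip_force: 0.0
t 45.4 pos [427.1 -28.  202.6] rot [3.142 0.    1.605] F [-0.6  0.6  0.2] op -0.0 j [-0.22  0.23  2.03 -0.    0.88 -0.25]
-99.53432268110463 -59.2928175672625
side [194. 216.] 0.42 theta -0.04000000000000001 0.8
wrist [114. 339.] 0.94 theta 0.03999999999999998 3.9
0.77 [527.89282691 -66.78081445  75.        ] -101.2311673222147
```

View pics/i.png

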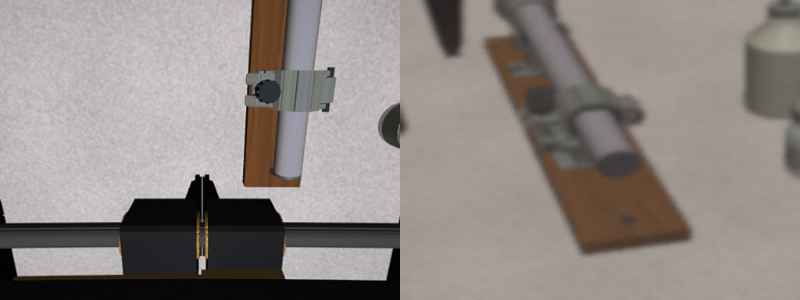

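The bolt stands upright in the fork (nut at about (267, 91)), the cap is closed, and the rail's free end is still at about y -100.

```bash
python3 -c "from cell import env;print(env.job_done())"
```

```text
the job is handed in; nothing more can be done
None
```

The towel rail is fitted and the job handed in at about 45 s: the rail is bottomed in the socket (felt at 16 N), the cap pressed down with about 17 N, and the bolt over the lip and hard home in the fork; the highest force I read was about 24 N, when the finger briefly caught the nut's end face, and I kept clear of the pump, jar and screwdriver.

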